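# Set out the case-press dies by size

### The arm

A 6-joint arm with a two-finger parallel gripper is mounted at the origin on a cart in front of the work surface, level with it; the furniture and walls round the work are solid. World frame = base frame: x ahead of the robot, y to its left, z up, the work surface at z = 0. Lengths are in mm, angles in rad, forces in N, time in s.
With the tool pointing down it reaches from about 350 to 875 mm from the base axis. Payload 15.5 kg.
Tool frame: the origin (TCP) lies on the centre line of the jaws, within the pads' length; the fingertips stand 25 mm ahead of it and the grasp point (between the pads) lies 6 mm ahead of it; z points along the fingers, y is the direction in which the jaws open and shut (so a half turn about z gives the same grasp; the last joint's range is limited). The gripper opens to 85 mm and grips with 20 to 120 N. Pads are 22 mm wide; open, the fingers measure 114 mm over their backs; the gripper's body (76 mm by 85 mm) begins 54 mm behind the grasp point. The pads swing forward as they close: fully open they stand 13 mm farther back than shut.
Start: joints at [-1.254, 0.494, 1.345, -0, 1.302, -0.096], TCP at [250.736, -572.502, 256.277] pointing down, gripper open.
Joint ranges: [-2.91, 2.91], [-0.82, 2.16], [0.22, 2.67], [-1.22, 4.37], [0.12, 2.79], [-3.08, 3.08]. Speed limits (rad/s): [1.89, 1.89, 2.57, 3.01, 3.01, 3.01].

### API

Orientations are given as a 3x3 rotation matrix whose columns are the frame's x, y, z axes.
In Python, from station import * gives the robot as it stands. Calls block until the motion is done:
- reach(position, orientation): joint-space move of the TCP to a pose.
- move_linear(position, feed=150, frame=None, contact_N=None): straight line of the TCP; frame=None keeps the orientation; feed is the mean speed in mm/s. With contact_N (N) it stops when the force on the tool has changed by that much, and returns True; else False.
- goto_joints(angles): joint-space move.
- command_gripper(opening): finger opening in mm; the grip force is fixed at half the most; returns when the fingers have stopped.
- dwell(seconds).
- inverse_kinematics(position, orientation): joint angles nearest the present ones, or None.
- observe(): the state.
- capture(name): name is "scene" or "top" or "wrist"; returns a dict with "image" (384x512x3 uint8, red, green, blue), "fovy" (degrees; the focal length in pixels is half the picture's height over the tangent of half this angle, whatever the lens; pixels are square), "cx", "cy" (the principal point, pixels), "k1" (the pictures are not rectified: a ray, as slopes to the right and down, at radius r is drawn at 1 + k1 r^2 times it, then the intrinsics apply), "pose" (4x4, takes a point from camera to world coordinates). Camera axes: x right, y up, looking along -z (the intrinsics and any distortion apply to the point x, -y, -z); pixel columns grow to the right and rows downward; lengths in mm; the calibration is good to about 2 mm. A picture is of the moment at which its call begins. There is no depth.
A pose or a line that the arm cannot do raises PlanningError and nothing moves.
- close_job(): hands the job in, once; it reports no verdict.
The state is a dict: "time_s": time; "joint_pos": joint angles; "qvel": joint speeds; "joint_efforts": joint torques, N m; "ee_pos": TCP position; "tool_rot": TCP orientation; "contact_force": force on the tool from outside, world axes, zero at the start; "wrist_torque": the same for the moment, N m; "grip_width": finger opening in mm.
Only numpy, scipy, OpenCV 4.12 (cv2) and the standard library are available. Lean on these libraries where they do the work, as an engineer would, in place of code of your own. Each camera call takes 0.05 s, during which the arm holds its last target. There are 200 camera calls.

### The job

Set out the four aluminium pressing dies on the wooden die board: one standing upright on the middle of each round grey felt, in order of disc diameter, the largest next to the brass post and the smallest at the end away from it. Do not knock or shift the amber bottle.

Things in the scene. Friction and masses are not known exactly. Their poses are not given: they have to be found in the camera images.
- die_a: loose aluminium pressing die, the largest: a plain disc 54 mm in diameter and 14 mm high with an upright cylindrical shank of 16 mm diameter on its middle, 40 mm high in all; weighs about 0.12 kg. It stands on the bench, shank up. Origin at the centre of the underside, z up along the shank (so the shank runs from z = 14 to 40 mm); good to grip by the shank from above, in any direction
- die_b: loose aluminium pressing die, the second largest: disc 42 mm in diameter, about 0.09 kg, otherwise like die_a (14 mm disc, 16 mm shank, 40 mm high, origin at the centre of the underside, z up)
- die_c: loose aluminium pressing die, the third largest: disc 32 mm in diameter, about 0.06 kg, otherwise like die_a
- die_d: loose aluminium pressing die, the smallest: disc 22 mm in diameter, about 0.04 kg, otherwise like die_a
- felt_1: end place of the row: round grey felt of 57 mm diameter, 1.5 mm thick, fixed on the die board (a fixed dark plank 330 x 72 x 12 mm). felt_1 to felt_4 lie in a straight row along it, 66 mm apart. Origin at the centre of the felt's underside, 12 mm above the bench; a die stands 1.5 mm above this origin. y runs along the row from felt_1 to felt_4, x across the board, z up
- felt_2: the next felt, like felt_1, 66 mm from it
- felt_3: the next felt, like felt_1, 66 mm from felt_2
- felt_4: the felt at the other end of the row, like felt_1
- brass_post: small fixed brass post, 22 mm in diameter and 26 mm high, on the die board 46 mm beyond one of the end felts: felt_1 or felt_4, which differs from start to start (at the other end is only a low wooden strip). It marks the end where the largest die belongs. Origin at the centre of its underside, z up
- bottle: bystander: amber bottle with a ribbed pale cap, 42 mm in diameter, 69 mm high, loose, standing upright on the bench. Origin at the centre of its underside, z up
Mind the look-alikes: they are no part of the job. Leave any turquoise look-alike of the die_c alone.

How it is judged (in metres and radians):
At the end, for the whole second after the job is handed in: Each die stands upright (within 0.1 rad) and at rest on its felt, its centre within 12 mm of the felt's centre: die_a on the end felt beside the brass post, then die_b, die_c, and die_d on the far end felt; the amber bottle stands within 30 mm of where it was (((horizontal distance between brass_post and felt_1 below 0.08 m and horizontal distance between die_a and felt_1 below 0.012 m and z of die_a in the frame of felt_1 between -0.002 and 0.006 m and horizontal distance between die_b and felt_2 below 0.012 m and z of die_b in the frame of felt_2 between -0.002 and 0.006 m and horizontal distance between die_c and felt_3 below 0.012 m and z of die_c in the frame of felt_3 between -0.002 and 0.006 m and horizontal distance between die_d and felt_4 below 0.012 m and z of die_d in the frame of felt_4 between -0.002 and 0.006 m) or (horizontal distance between brass_post and felt_4 below 0.08 m and horizontal distance between die_a and felt_4 below 0.012 m and z of die_a in the frame of felt_4 between -0.002 and 0.006 m and horizontal distance between die_b and felt_3 below 0.012 m and z of die_b in the frame of felt_3 between -0.002 and 0.006 m and horizontal distance between die_c and felt_2 below 0.012 m and z of die_c in the frame of felt_2 between -0.002 and 0.006 m and horizontal distance between die_d and felt_1 below 0.012 m and z of die_d in the frame of felt_1 between -0.002 and 0.006 m)) and angle between each of die_a, die_b, die_c, die_d's own z axis and vertical below 0.1 rad and linear speed of each of die_a, die_b, die_c, die_d below 0.02 m/s and distance of bottle from where it was at the start of the episode below 0.03 m); the robot touches nothing.
It fails at once if the amber bottle is shifted by more than 30 mm or tipped (distance of bottle from where it was at the start of the episode above 0.03 m or angle between bottle's own z axis and vertical above 0.5 rad).
It also fails if it takes over 80 s, if anything falls off the work surface, if the arm or the gripper's body presses on something with over 40 N, if the wrist force passes 120 N, or if a joint passes its speed limit or range.

## Working session

There is one attempt and no reset: what is moved stays moved. The work goes in short steps, each a Python script; the robot and the scene stay as the last script left them, time stands still between calls to the robot, and variables do not carry over. Pictures are saved under pics/ and viewed, on a budget of 14 in all, crops included, one or two more only if the job needs it, and the job is handed in when it is done.

```bash
mkdir -p pics; ls; cat > h.py <<'E'
from station import *
import numpy as np, cv2
def K(c):
    h,w=c["image"].shape[:2]; f=h/2/np.tan(np.radians(c["fovy"])/2)
    return f
def px2w(c,u,v,z):
    f=K(c); d=np.array([(u-c["cx"])/f,(v-c["cy"])/f]); s=d.copy()
    for _ in range(20): s=d/(1+c["k1"]*(s@s))
    P=np.array(c["pose"]); r=P[:3,:3]@np.array([s[0],-s[1],-1]); o=P[:3,3]
    return o+r*(z-o[2])/r[2]
def w2px(c,p):
    P=np.array(c["pose"]); q=P[:3,:3].T@(np.array(p)-P[:3,3]); s=np.array([q[0],-q[1]])/-q[2]
    return s*(1+c["k1"]*(s@s))*K(c)+[c["cx"],c["cy"]]
def snap(n,f,crop=None,k=1):
    c=capture(n); im=c["image"][:,:,::-1]
    np.save("pics/"+f+".npy",c,allow_pickle=True)
    cv2.imwrite("pics/"+f+".png",im); return c
def load(f): return np.load("pics/"+f+".npy",allow_pickle=True).item()
def crop(c,f,u0,v0,u1,v1,k):
    cv2.imwrite("pics/"+f+".png",cv2.resize(np.ascontiguousarray(c["image"][v0:v1,u0:u1,::-1]),None,fx=k,fy=k,interpolation=cv2.INTER_CUBIC))
E
python3 - <<'E'
from h import *
for n in("scene","top"):
    c=snap(n,n+"0"); print(n,c["fovy"],c["cx"],c["cy"],c["k1"],np.round(c["pose"],3))
    cv2.imwrite(f"pics/{n}0b.png",cv2.resize(np.ascontiguousarray(c["image"][:,:,::-1]),(800,600)))
print(observe()["tool_rot"],observe()["time_s"])
E
```

```text
pics
scene 48.05760122523367 251.41627812145708 197.56048392077722 0.011229744670189048 [[-6.50000e-01  5.58000e-01 -5.17000e-01  6.47170e+01]
 [-7.60000e-01 -4.92000e-01  4.24000e-01  5.72040e+02]
 [-1.80000e-02  6.68000e-01  7.44000e-01  6.94062e+02]
 [ 0.00000e+00  0.00000e+00  0.00000e+00  1.00000e+00]]
top 53.65050901904411 253.88361729817387 190.33649912611978 0.037143507711817875 [[-2.000000e-03  9.990000e-01 -5.400000e-02  4.775580e+02]
 [-1.000000e+00 -4.000000e-03 -2.400000e-02  1.693660e+02]
 [-2.400000e-02  5.400000e-02  9.980000e-01  1.034121e+03]
 [ 0.000000e+00  0.000000e+00  0.000000e+00  1.000000e+00]]
[[ 9.15994230e-01  4.01191304e-01 -3.29490996e-04]
 [ 4.01191423e-01 -9.15993654e-01  1.03316832e-03]
 [ 1.12686485e-04 -1.07856518e-03 -9.99999412e-01]] 0.1
```

View pics/top0b.png

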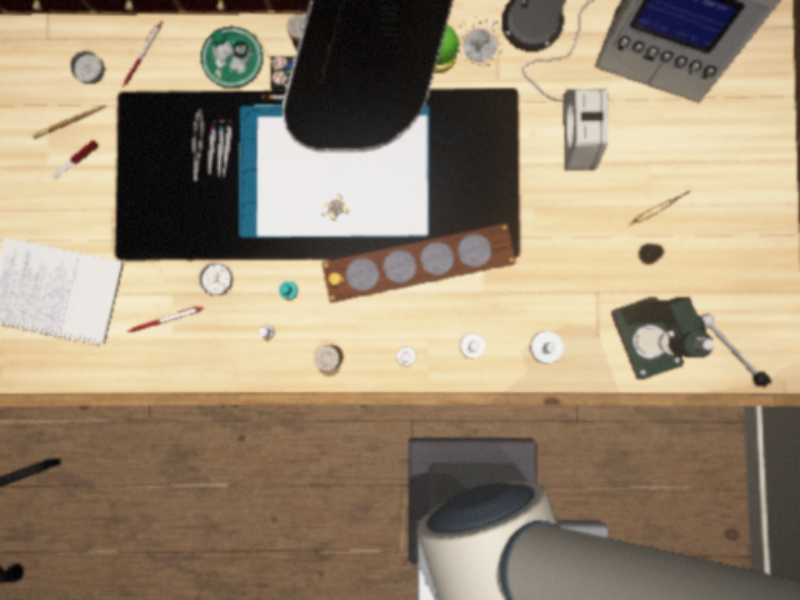

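View pics/scene0b.png

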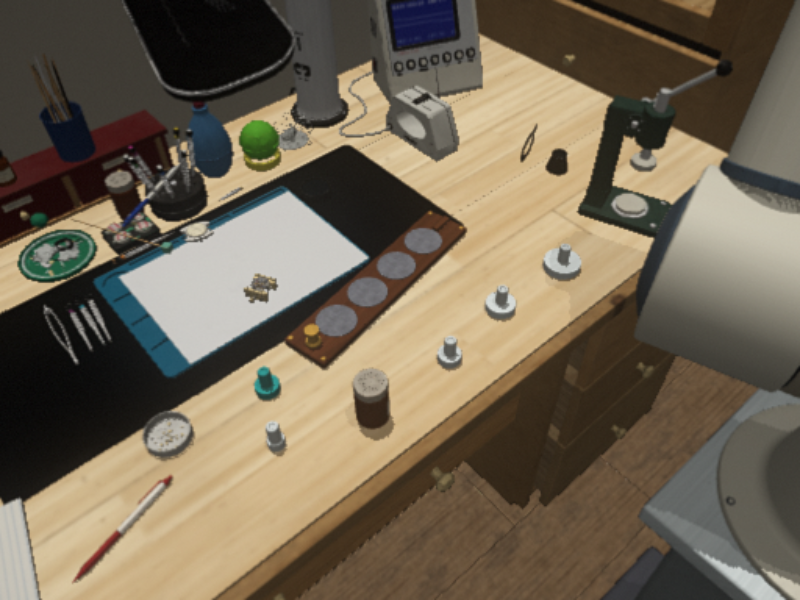

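The top view (800x600 px) shows these candidates:
- **Silver dies:** (547,347), (472,346), (405,356) and (266,332).
- **Turquoise look-alike:** (288,290), to be left alone.
- **Bottle:** (328,358).
- **Brass post:** (335,279), at the left end of the board.
- **Felts:** (362,273), (400,266), (437,258) and (474,250).

I'll check these in one close crop.

```bash
python3 - <<'E'
from h import *
c=load("top0"); crop(c,"c1",155,135,375,250,3.6)
s=.64
for n,u,v,z in [("A",547,347,14),("B",472,346,14),("C",405,356,14),("D",266,332,14),("Atop",547,347,40),("bottlecap",328,358,69),("post",335,279,38),("f",362,273,13.5),("f",400,266,13.5),("f",437,258,13.5),("f",474,250,13.5),("turq",288,290,20)]:
    print(n,np.round(px2w(c,u*s,v*s,z)))
E
```

```text
A [448. -61.  14.]
B [450.  65.  14.]
C [433. 180.  14.]
D [474. 419.  14.]
Atop [449. -56.  40.]
bottlecap [432. 304.  69.]
post [563. 297.  38.]
f [576. 254.  14.]
f [588. 188.  14.]
f [601. 124.  14.]
f [615.  60.  14.]
turq [546. 381.  20.]
```

View pics/c1.png

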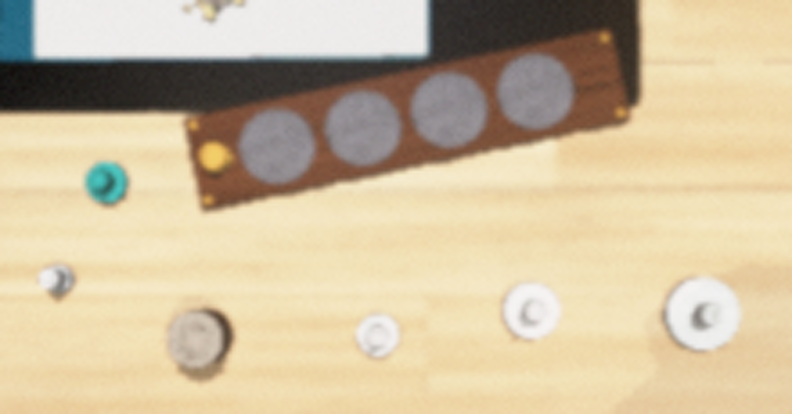

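All sizes match: the discs measure about 54, 42, 31 and 22 mm, and the felt spacing is 66 mm. The post is at the +y end. Next I'll estimate the lamp height, then take a wrist look above the largest die.

```bash
cat >> h.py <<'E'
def R(ang): # tool down, jaw axis y at world angle ang
    y=np.array([np.cos(ang),np.sin(ang),0]); z=np.array([0,0,-1.]); return np.c_[np.cross(y,z),y,z]
E
python3 - <<'E'
from h import *
c=load("top0"); s=load("scene0")
f=lambda x,y,z: px2w(c,155+x/3.6,135+y/3.6,z)
for n,x,y,z in [("A",702,315,14),("B",531,310,14),("C",378,335,14),("D",61,281,5),("Ash",708,314,40),("Bsh",534,312,40),("Csh",378,335,40),("Dsh",47,280,40),("bot",197,340,69),("post",213,156,38),("f",277,147,13.5),("f",363,129,13.5),("f",449,110,13.5),("f",536,91,13.5)]:
    p=f(x,y,z); print(n,np.round(p,1),np.round(w2px(s,p)/.64))
for h in range(250,650,50):
    p=px2w(c,345*.64,148*.64,h); print(h,np.round(p),np.round(w2px(s,p)/.64))
a=np.arctan2(.197,.98)
for P in [(448,-58,200),(576,254,43),(474,417,43)]:
    for b in (a,a+np.pi): print(P,inverse_kinematics(list(map(float,P)),R(b)))
reach([448.,-58.,200.],R(a+np.pi) if 0 else R(a-np.pi if False else a)) if False else None
E
```

```text
A [446.7 -61.2  14. ] [563. 260.]
B [450.4  64.3  14. ] [501. 301.]
C [432.1 177.8  14. ] [450. 352.]
D [472.7 416.9   5. ] [278. 442.]
Ash [448.2 -59.6  40. ] [564. 247.]
Bsh [449.7  64.9  40. ] [503. 288.]
Csh [433.2 177.6  40. ] [450. 339.]
Dsh [473.7 418.7  40. ] [271. 427.]
bot [431.2 304.9  69. ] [372. 380.]
post [564.  298.1  38. ] [311. 328.]
f [572.7 253.1  13.5] [337. 320.]
f [585.9 188.5  13.5] [368. 291.]
f [599.9 124.1  13.5] [396. 264.]
f [613.8  59.   13.5] [423. 239.]
250 [721. 257. 250.] [242. 120.]
300 [706. 252. 300.] [246.  85.]
350 [690. 246. 350.] [250.  46.]
400 [675. 240. 400.] [254.   2.]
450 [659. 235. 450.] [259. -49.]
500 [644. 229. 500.] [ 264. -107.]
550 [628. 224. 550.] [ 271. -174.]
600 [613. 218. 600.] [ 278. -253.]
(448, -58, 200) [-2.61068576e-01  3.29297842e-01  1.82835520e+00 -4.44089210e-16
  9.83939608e-01 -4.59445105e-01]
(448, -58, 200) [-2.61068576e-01  3.29297842e-01  1.82835520e+00 -4.44089210e-16
  9.83939608e-01  2.68214755e+00]
(576, 254, 43) [ 3.20503383e-01  7.54853812e-01  1.51676884e+00 -4.44089210e-16
  8.69969998e-01  1.22126854e-01]
(576, 254, 43) [ 3.20503383e-01  7.54853812e-01  1.51676884e+00 -4.44089210e-16
  8.69969998e-01 -3.01946580e+00]
(474, 417, 43) [ 6.26965996e-01  7.56550412e-01  1.51189148e+00 -4.44089210e-16
  8.73150765e-01  4.28589467e-01]
(474, 417, 43) [ 6.26965996e-01  7.56550412e-01  1.51189148e+00 -4.44089210e-16
  8.73150765e-01 -2.71300319e+00]
```

```bash
python3 - <<'E'
from h import *
c=load("top0"); s=load("scene0")
for n,u,v in (("leverball",762,379),("head",680,312)):
  for h in range(100,351,50):
    p=px2w(c,u*.64,v*.64,h); print(n,h,np.round(p),np.round(w2px(s,p)/.64))
cam=np.linalg.inv(np.r_[np.c_[observe()["tool_rot"],observe()["ee_pos"]],[[0,0,0,1]]])@np.array(capture("wrist")["pose"]); print(cam.round(2))
for z in (300,350): print(inverse_kinematics([448.,-58.,float(z)],R(.198)))
E
```

```text
leverball 100 [ 402. -364.  100.] [728. 141.]
leverball 150 [ 406. -335.  150.] [727. 118.]
leverball 200 [ 410. -307.  200.] [725.  92.]
leverball 250 [ 414. -278.  250.] [724.  63.]
leverball 300 [ 418. -250.  300.] [722.  31.]
leverball 350 [ 422. -221.  350.] [721.  -4.]
head 100 [ 504. -246.  100.] [623. 142.]
head 150 [ 503. -224.  150.] [622. 119.]
head 200 [ 501. -201.  200.] [622.  93.]
head 250 [ 500. -179.  250.] [621.  65.]
head 300 [ 499. -157.  300.] [621.  33.]
head 350 [ 497. -135.  350.] [620.  -3.]
[[   0.      0.95    0.32   81.19]
 [   1.      0.     -0.     -0.18]
 [  -0.      0.32   -0.95 -118.15]
 [   0.      0.      0.      1.  ]]
[-2.61068576e-01  2.00409006e-01  1.68527438e+00 -4.44089210e-16
  1.25590927e+00 -4.59068576e-01]
[-2.61068576e-01  1.53685179e-01  1.60061990e+00 -4.44089210e-16
  1.38728757e+00 -4.59068576e-01]
```

```bash
python3 - <<'E'
from h import *
o=observe()
reach([220.,-500.,420.],o["tool_rot"]); reach([448.,-60.,330.],R(.198)); 
command_gripper(40)
move_linear([448.,-60.,150.],feed=250)
c=snap("wrist","w1"); print(observe()["time_s"],observe()["grip_width"])
for n,p in (("disc",[446.7,-61.2,14]),("sh",[448.2,-59.6,40]),("B",[450,64.5,40])): print(n,w2px(c,p).round())
E
```

```text
4.1583 40.05731083617119
disc [250. 187.]
sh [252. 196.]
B [295.  12.]
```

View pics/w1.png

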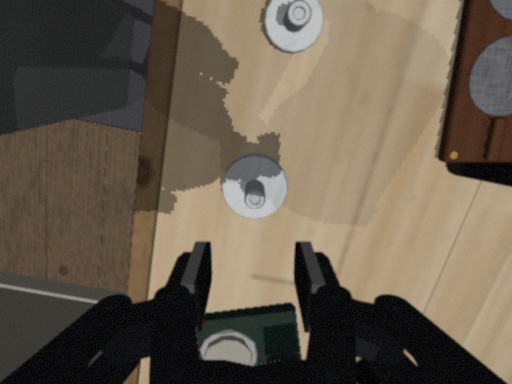

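The wrist view shows die_a with its disc at (254,187) and shank top at (255,201). That is within a few pixels of the prediction (250,187) and (252,196). I'll correct for this and grasp it.

```bash
python3 - <<'E'
from h import *
c=load("w1"); d=px2w(c,254,187,14); s=px2w(c,255,201,40); b=px2w(c,299,13,40); f=px2w(c,293,24,14); print(d,s,b,f)
p=(d+s)/2
move_linear([p[0],p[1],80.],feed=150)
print(move_linear([p[0],p[1],43.],feed=60,contact_N=8), observe()["ee_pos"])
command_gripper(5); print(observe()["grip_width"],observe()["contact_force"])
move_linear([p[0],p[1],110.],feed=150); print(observe()["grip_width"],observe()["time_s"],observe()["contact_force"])
c=snap("wrist","w2")
E
```

```text
[449.81177488 -60.90254552  14.        ] [450.85143219 -63.15386795  40.        ] [452.83873692  64.44949101  40.        ] [452.77136655  61.90091241  14.        ]
False [450.30358936 -62.01913529  42.99017886]
13.914245712940133 [-1.94214215  0.76271496  6.68285462]
13.889172644841164 6.4917 [-0.24795102  0.83194876 -1.25474397]
```

View pics/w2.png

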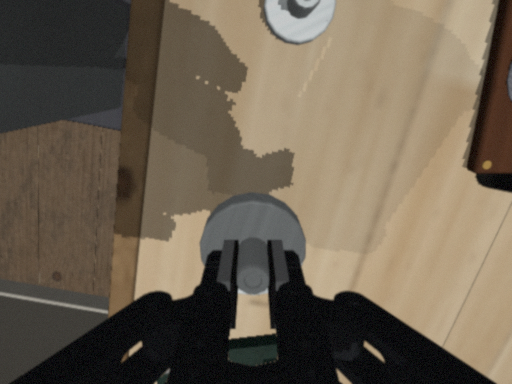

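Die_a is gripped and lifted, with a width of 13.9 mm. I'll go over the board and look at the felts from close by.

```bash
python3 - <<'E'
from h import *
reach([588.,180.,140.],R(.21)); c=snap("wrist","w3"); print(observe()["time_s"])
for n,p in (("f1",[572.7,253.1,13.5]),("f2",[585.9,188.5,13.5]),("post",[564,298.1,38])): print(n,w2px(c,p).round())
E
```

```text
7.675
f1 [255.  88.]
f2 [254. 178.]
post [257.   9.]
```

View pics/w3.png

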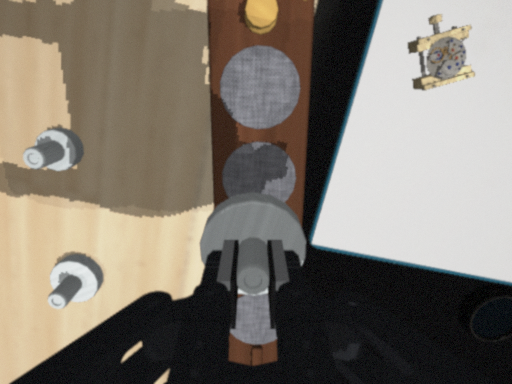

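The wrist view shows felt_1 beside the post at (260,87) and the next felt at (259,176), about 3 mm in x from the top-camera estimate. I'll apply that shift and place die_a.

```bash
python3 - <<'E'
from h import *
c=load("w3"); f1=px2w(c,260,87,13.5); f2=px2w(c,259,176,13.5); print(f1,f2,np.hypot(*(f1-f2)[:2]))
top=np.array([[572.7,253.1],[585.9,188.5],[599.9,124.1],[613.8,59.]])
sh=((f1[:2]-top[0])+(f2[:2]-top[1]))/2; m=top.mean(0)+sh
d=np.array(top[3]-top[0]); d/=np.linalg.norm(d)
F=np.array([m+d*66*(i-1.5) for i in range(4)]); print(sh,F); np.save("F.npy",F)
move_linear([*F[0],100.],feed=150)
print(move_linear([*F[0],56.],feed=50,contact_N=6),observe()["ee_pos"])
command_gripper(40); move_linear([*F[0],130.],feed=200)
p=px2w(c,60,150,14)
reach([452.,30.,150.],R(.2)); c=snap("wrist","w4"); print(observe()["time_s"])
for n,p in (("B",[452.8,62,14]),("C",[434,178,14])): print(n,w2px(c,p).round())
E
```

```text
[576.12360764 254.83774261  13.5       ] [589.42525136 190.87010692  13.5       ] 65.33599423177992
[3.4744295  2.05392476] [[576.04124128 255.08146327]
 [589.71336676 190.51310427]
 [603.38549224 125.94474526]
 [617.05761772  61.37638625]]
True [575.61736779 254.91966138  56.97422411]
11.1667
B [261. 148.]
C [269. -24.]
```

View pics/w4.png

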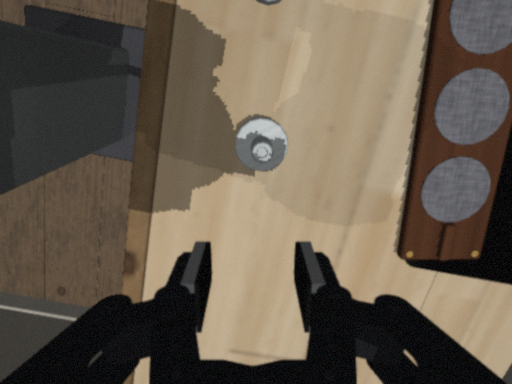

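Die_b is at disc (261,144), shank (262,152). The felts at (456,189) and (472,106) check the other half of the row. I'll pick and place die_b, then look at die_c.

```bash
cat >> h.py <<'E'
def pick(p,a=.2):
    move_linear([p[0],p[1],85.],feed=180)
    t=move_linear([p[0],p[1],44.],feed=70,contact_N=8)
    command_gripper(5); w=observe()["grip_width"]
    move_linear([p[0],p[1],115.],feed=180); print("pick",t,w,observe()["grip_width"],observe()["time_s"])
def place(f):
    reach([f[0],f[1],110.],R(.21)); move_linear([f[0],f[1],75.],feed=150)
    t=move_linear([f[0],f[1],56.5],feed=45,contact_N=5); print("place",t,observe()["ee_pos"].round(1) if hasattr(observe()["ee_pos"],"round") else observe()["ee_pos"])
    command_gripper(40); move_linear([f[0],f[1],130.],feed=200); print(observe()["time_s"])
E
python3 - <<'E'
from h import *
c=load("w4"); F=np.load("F.npy")
d=px2w(c,261,144,14); s=px2w(c,262,152,40); print(d,s, px2w(c,456,189,13.5),px2w(c,472,106,13.5),F[3],F[2])
pick((d+s)/2); place(F[1])
reach([436.,140.,150.],R(.2)); c=snap("wrist","w5")
for n,p in (("C",[434.5,179,14]),("bottle",[434,306,69])): print(n,w2px(c,p).round())
E
```

```text
[452.47729031  65.38716604  14.        ] [452.65723323  64.61905525  40.        ] [616.60206802  61.01450304  13.5       ] [602.92352643 125.72705467  13.5       ] [617.05761772  61.37638625] [603.38549224 125.94474526]
pick False 13.937924660393989 13.656084712051895 13.3583
place True [589.9 190.5  58.1]
15.8
C [261. 139.]
bottle [316. -90.]
```

View pics/w5.png

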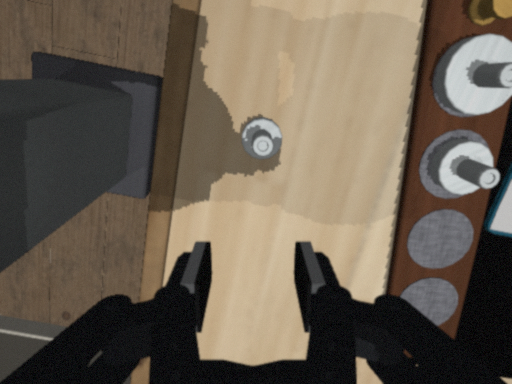

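Dies A and B sit on their felts once height parallax is allowed for. Die_c is at disc (262,138), shank (263,145).

```bash
python3 - <<'E'
from h import *
c=load("w5"); F=np.load("F.npy")
d=px2w(c,262,138,14); s=px2w(c,263,145,40); print(d,s)
pick((d+s)/2); place(F[2])
reach([476.,382.,150.],R(.2)); c=snap("wrist","w6")
for n,p in (("D",[475,419,14]),): print(n,w2px(c,p).round())
E
```

```text
[435.0029359  179.54833469  14.        ] [435.07230394 179.05710041  40.        ]
pick False 13.672614928070931 13.330216062568697 18.7417
place True [603.5 126.   57.9]
21.175
D [261. 140.]
```

View pics/w6.png

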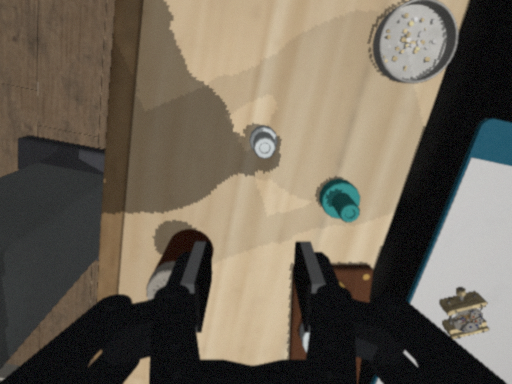

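Die_d is at disc (263,139), shank (264,147). The turquoise look-alike at (342,200) and the bottle are clear of it. I'll carry die_d high over the bottle and the placed dies.

```bash
python3 - <<'E'
from h import *
c=load("w6"); F=np.load("F.npy")
d=px2w(c,263,139,14); s=px2w(c,264,147,40); print(d,s); p=(d+s)/2
pick(p); move_linear([p[0],p[1],170.],feed=200)
reach([*F[3],170.],R(.21)); place(F[3])
move_linear([F[3][0]-40,F[3][1]-60,200.],feed=200)
reach([400.,-60.,300.],R(.2)); print(observe()["time_s"])
c=snap("top","top1"); crop(c,"c2",155,135,375,250,3.6)
c=snap("scene","s1"); crop(c,"c3",150,120,380,300,3.4)
E
```

```text
[476.71117099 420.05465663  14.        ] [476.8346105  418.94290257  40.        ]
pick False 13.78540373023444 13.73065919924277 24.525
place True [617.4  61.4  58. ]
28.4167
29.925
```

View pics/c2.png

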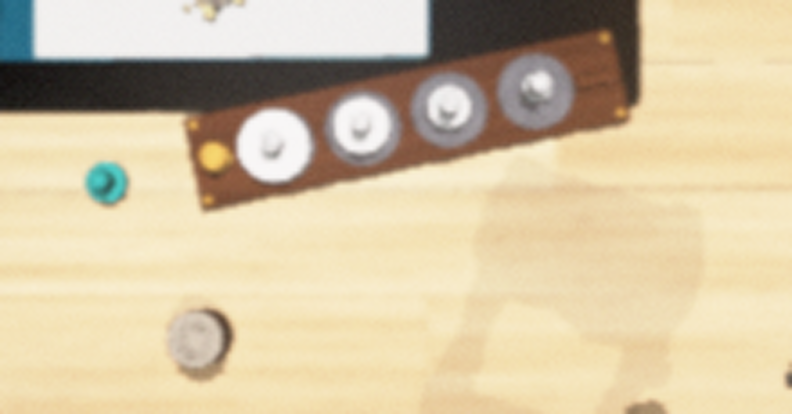

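View pics/c3.png

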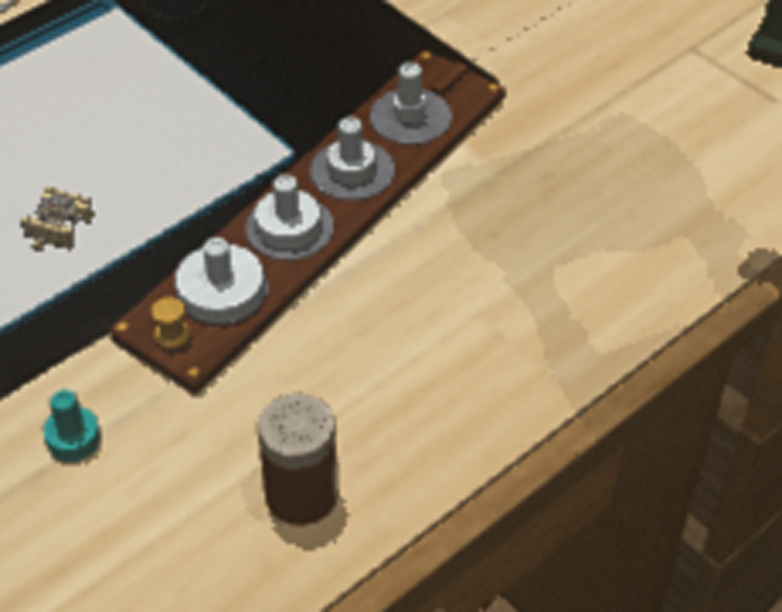

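All four dies stand upright within about 3 px (roughly 2 mm) of their felt centres, in the right order from the post. The bottle is still at (197,340).

```bash
python3 -c "
from station import *
print(close_job())"
```

```text
the job is handed in; nothing more can be done
None
```

All four dies are set out on the felts and the job is handed in. Each was picked by its shank and placed in order from the brass post: die_a, die_b, die_c, then die_d at the far end. The arm finished at about 30 s of the 80 s allowed.

**Last checks:** the final top and scene views show every die upright and about 2–3 mm or less from its felt centre. The bottle and the turquoise look-alike had not visibly moved from the first picture. The arm was parked clear of everything, and no check failed.

**Disagreements:** the top and wrist cameras differed by about 3 mm in x and 2 mm in y. I used the wrist readings for both picking and placing. When placing dies B, C and D, the contact stop triggered about 1.5 mm above the planned height, in line with the felt's thickness and the slightly higher grip.

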